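Fit the drip plate, clamp it and set the oil bottles out to drip

TASK

Get the drip basin ready for the freshly filled oil bottles: swing its hold-down clamp fully open, tilt the slotted drip plate in through the opening and settle it flat on the ledges, in the middle so that both ends are tucked under the lips, then swing the clamp fully shut so that its foot holds the plate. Only then stand every bottle upright on the plate, setting each down gently. Leave the bowl, the oil tin and the olive jar where they are.

Things in the scene. Friction and masses are not known exactly. Their poses are not given: they have to be found in the camera images.
- basin: The drip basin: an open stainless box fixed to the table, outside 188 mm wide (its x), 323 mm long (its y), 75 mm high; yaw within 0.2. Origin: centre of its footprint at table level. Inside 180 x 315 mm, 4 mm walls, floor at 16 mm. Return lips at both ends (see lip_edge) leave an opening 180 mm wide (x) and only 235 mm long (y from -117.5 to +117.5).
- lip_edge (a point): Middle of the inner top edge of the return lip at the basin's -y end (basin y = -117.5 mm, 75 mm above the table). Axes as the basin's. The lip is level, 4 mm thick (underside at 71 mm) and reaches 40 mm inward from the end wall; beneath it is an empty pocket 40 mm deep. The +y end has the same lip and pocket at y = +117.5 mm.
- plate_seat (a point): Where the middle of the plate's underside comes when the plate is in place: basin centre, 40 mm above the table. Axes as the basin's. That is the height of the two ledges, each 20 mm wide, which run along both long walls (x from 70 to 90 mm either side) over the whole inner length of 315 mm, also under the lips.
- clamp (a joint): Angle of the hold-down clamp's lever in rad. 0 = shut, its rubber foot standing on the seated plate. Grows as the handle swings outward (to the basin's +y) up to the stop at 2.25 = fully open, foot and arm clear of the opening; below 1.8 they hang over it. Stiff hinge (0.2 N m, 2 N at the grip), stays where it is left; -0.05 is the lower stop without a plate. Starts at 0 to 0.6.
- clamp_hinge (a point): Middle of the clamp's hinge axis, on the lip at the basin's +y end: basin y = 150 mm, 97 mm above the table. Axes as the basin's; the hinge axis is x. Its block is 40 mm wide in x, y from 130 to 162 mm, up to 107 mm high. The clamp's arm reaches 50 mm inward from the hinge, the foot (14 mm across) hangs from its end, coming down at basin x = 0, y = 100 mm.
- clamp_grip (a point): Centre of the black rubber cross-grip at the end of the clamp's handle: a round bar along the hinge axis, 26 mm long, 20 mm thick, 100 mm from the axis, on a flat bar 12 mm wide. At clamp angle q the handle points 2.27 - q rad from the basin's +y towards up (shut: leaning inward, grip 174 mm above the table; open: level, outward). Can be pinched from above across its length.
- plate: The drip plate: flat slotted metal, 168 mm wide (its x), 260 mm long (its y, so longer than the basin's opening), 6 mm thick, about 0.5 kg, with an upright strap handle across its middle. Same both ways round. Starts flat on the table at the left, its length pointing roughly away from the robot. Origin: centre of the underside.
- plate_handle (a point): Point to grip on the plate's handle, in its middle, 36 mm above the plate's underside. Axes as the plate's. The handle is rigid: a steel bar 10 mm thick (y) and 60 mm long (x), from 34 to 46 mm above the underside, on two legs 10 mm square 25 mm either side of the middle. The plate balances under it.
- bottle1: A filled oil bottle, dark green glass, paper label, black cap, standing on the table at the right; 3 to 5 are present, all alike; this one may be absent. A stout bottle, 142 mm tall; body 56 mm across up to 76 mm, then shoulder and 25 mm neck; cap a plain cylinder 30 mm across, 108 to 142 mm above the base. About 0.4 kg, heavy base. Origin: centre of the underside, z up.
- bottle2: A filled oil bottle, dark green glass, paper label, black cap, standing on the table at the right; 3 to 5 are present, all alike; this one may be absent. A stout bottle, 142 mm tall; body 56 mm across up to 76 mm, then shoulder and 25 mm neck; cap a plain cylinder 30 mm across, 108 to 142 mm above the base. About 0.4 kg, heavy base. Origin: centre of the underside, z up.
- bottle3: A filled oil bottle, dark green glass, paper label, black cap, standing on the table at the right; 3 to 5 are present, all alike; this one may be absent. A stout bottle, 142 mm tall; body 56 mm across up to 76 mm, then shoulder and 25 mm neck; cap a plain cylinder 30 mm across, 108 to 142 mm above the base. About 0.4 kg, heavy base. Origin: centre of the underside, z up.
- bottle4: A filled oil bottle, dark green glass, paper label, black cap, standing on the table at the right; 3 to 5 are present, all alike; this one may be absent. A stout bottle, 142 mm tall; body 56 mm across up to 76 mm, then shoulder and 25 mm neck; cap a plain cylinder 30 mm across, 108 to 142 mm above the base. About 0.4 kg, heavy base. Origin: centre of the underside, z up.
- bottle5: A filled oil bottle, dark green glass, paper label, black cap, standing on the table at the right; 3 to 5 are present, all alike; this one may be absent. A stout bottle, 142 mm tall; body 56 mm across up to 76 mm, then shoulder and 25 mm neck; cap a plain cylinder 30 mm across, 108 to 142 mm above the base. About 0.4 kg, heavy base. Origin: centre of the underside, z up.
- bowl: Bystander: a white bowl, 110 mm across and 50 mm high, beyond the basin. Origin: centre of its underside.
- oil_tin: Bystander: a rectangular green and yellow oil tin, 62 x 90 x 150 mm with a spout cap up to 166 mm, beyond the basin. Origin: centre of its underside.
- olive_jar: Bystander: a glass jar, 76 mm across and 105 mm high, beyond the basin. Origin: centre of its underside.
Mind the look-alikes: they are no part of the job. Leave any red look-alike of the bottle5 alone. Leave any pink look-alike of the bottle1 alone.

How it is judged:
By the outcome, as a careful person would: the job done as asked, in the order asked, and still so for the second after the job is handed in, with the robot touching nothing.
Of bottle1, bottle2, bottle3, bottle4, bottle5 only 3 to 5 are there at a start; the rules pass over those that are not, and their reading is None.
At some moment in a run one of bottle1, bottle2, bottle3, bottle4, bottle5 may be knocked a few centimetres aside while the robot is not near it.
It also fails if it takes over 210 s, if anything falls off the work surface, if the arm or the gripper's body presses on something with over 40 N, if the wrist force passes 120 N, or if a joint passes its speed limit or range.

ROBOT

A 6-joint arm with a two-finger parallel gripper is mounted at the origin on the work surface. World frame = base frame: x ahead of the robot, y to its left, z up, the work surface at z = 0. Lengths are in m, angles in rad, forces in N, time in s.
With the tool pointing down it reaches from about 0.425 to 0.95 m from the base axis. Payload 3.5 kg.
Tool frame: the origin (TCP) lies between the finger pads; the fingertips stand 25 mm ahead of it and the grasp point (between the pads) lies 6 mm ahead of it (manip.tip_reach is the distance from the TCP to the fingertips, in m); z points along the fingers, y is the direction in which the jaws open and shut (so a half turn about z gives the same grasp; the last joint's range is limited). The gripper opens to 85 mm and grips with 20 to 120 N. Pads are 22 mm wide; open, the fingers measure 114 mm over their backs; the gripper's body (76 mm by 85 mm) begins 54 mm behind the grasp point. The pads swing forward as they close: fully open they stand 13 mm farther back than shut.
Start: joints at [-0.15, 0.286, 1.577, -0, 1.279, -0.15], TCP at [0.675, 0, 0.256] pointing down, gripper open.
Joint ranges: [-2.77, 2.77], [-0.9, 2.22], [0.21, 2.48], [-1.53, 4.67], [0.24, 2.81], [-2.84, 2.84]. Speed limits (rad/s): [2.79, 2.79, 3.14, 3.14, 3.14, 3.14].

INTERFACE

Orientations are given as a unit quaternion [w, x, y, z].
In Python, from bench import manip gives the robot as it stands. The module is installed in compiled form; this text tells all that it offers.
- The arm moves only by the tool carry_out, never from a script. Its arguments are lists of equal length, an entry for each row: "dp": the shift along the tool's x, y, z in cm, a list of three; "roll": the turn about the tool's z in degrees; "grip": the closure, from 0 (fully open) to 1 (shut). In form: {"dp": [[x, y, z], ...], "roll": [roll, ...], "grip": [grip, ...]}. A call has 1 to 20 rows; each row shifts and turns the commanded pose from where the row before left it, along the tool's axes as they then stand; what a row does not reach is not made up. A row lasts 1/8 s, in which the tool goes at most 62.5 mm and 10.7 degrees, less where a joint would pass 70% of its speed; a pose out of reach is approached as far as the arm can. A call is refused whole if a number of a shift passes 6.25 or a number of a turn 10.7, either way. A call with a gripper value outside its range is refused whole. The fingers move at their own pace and stop on an object; the grip force is fixed at half the most. Time passes only in rows, so rows that do not move let the fingers close. It gives the time, the measured TCP pose, the force and the opening at its end, in the units of the state.
- manip.read_state(): the state, without advancing time (a new reading comes with each control period).
- manip.read_camera(name): name is "scene" or "side" or "wrist"; returns (picture, depth): 420x560x3 uint8, blue, green, red; 420x560 float32, m along the optical axis (not along the pixel's ray), 0 where there is no reading.
- manip.get_calibration(name): a dict with "vertical_fov" (degrees; the focal length in pixels is half the picture's height over the tangent of half this angle, whatever the lens; pixels are square), "cx", "cy" (the principal point, pixels), "dist" ([k1, k2, p1, p2, k3] as OpenCV has them; the pictures are not rectified), "R" (3x3) and "t" (3): a world point X has camera coordinates R X + t. Camera axes: x right, y down, z forward; pixel columns grow to the right and rows downward; lengths in m; the calibration is good to about 2 mm. A picture is of the moment at which its call begins: read the wrist's pose just before it. get_calibration takes no time and is no camera call; for the wrist camera it gives the pose at the moment of the call.
- manip.close_job(): hands the job in, once; it reports no verdict.
The state is a dict: "t": time; "joints": joint angles; "qd": joint speeds; "joint_torque": joint torques, N m; "position": TCP position; "tool_rot": TCP orientation; "force": force on the tool from outside, world axes, zero at the start; "torque": the same for the moment, N m; "width": opening from 0.0 (shut) to 1.0 (fully open).
Only numpy, scipy, OpenCV 4.12 (cv2) and the standard library are available. Lean on these libraries where they do the work, as an engineer would, in place of code of your own. Each camera call takes 0.05 s, during which the arm holds its last target. There are 200 camera calls.

## Working session

There is one attempt and no reset: what is moved stays moved. The work goes in short steps, Python scripts to look and compute and a tool call to move; the robot and the scene stay as the last step left them, time stands still between calls to the robot, and variables do not carry over. Pictures are saved under pics/ and viewed, about 12 in all and at most 16, crops included, and the job is handed in when it is done.

Besides the shell and the picture viewer there is one more tool, called by a JSON object that holds its "op" and its "data", one argument or row to a line. carry_out: Moves the arm, as the interface text tells. Its arguments: {"type":"object","properties":{"dp":{"type":"array"},"roll":{"type":"array"},"grip":{"type":"array"}},"required":["dp","roll","grip"]}

```bash
mkdir -p pics; ls; cat > h.py <<'E'
import numpy as np, cv2
from bench import manip
def K(c):
    f=210/np.tan(np.radians(c["vertical_fov"])/2)
    return np.array([[f,0,c["cx"]],[0,f,c["cy"]],[0,0,1]])
def look(name,fn=None):
    c=manip.get_calibration(name); p,d=manip.read_camera(name)
    if fn: cv2.imwrite('pics/'+fn,p)
    return c,p,d
def cloud(c,d):
    v,u=np.mgrid[0:420,0:560]
    n=cv2.undistortPoints(np.stack([u,v],-1).reshape(-1,1,2).astype(np.float32),K(c),np.array(c["dist"])).reshape(420,560,2)
    P=np.dstack([n[...,0]*d,n[...,1]*d,d])
    W=(P-np.array(c["t"]))@np.array(c["R"])
    W[d<=0]=np.nan
    return W
def proj(c,X):
    r,_=cv2.Rodrigues(np.array(c["R"]))
    return cv2.projectPoints(np.array(X,float).reshape(-1,3),r,np.array(c["t"]),K(c),np.array(c["dist"]))[0].reshape(-1,2)
E
python3 - <<'E'
from h import *
for n in("scene","side"):
    c,p,d=look(n,n+'0.png'); np.savez(n+'0.npz',p=p,d=d); print(n,c)
    W=cloud(c,d); np.save(n+'W.npy',W)
a=cv2.imread('pics/scene0.png');b=cv2.imread('pics/side0.png')
s=manip.read_state(); print(s)
E
```

```text
pics
scene {'vertical_fov': 42.50841470334554, 'cx': 288.3393102231723, 'cy': 213.62274000503348, 'dist': array([-0.04736322,  0.        ,  0.        ,  0.        ,  0.        ]), 'R': array([[ 0.58814107,  0.80862827,  0.01450537],
       [ 0.63748707, -0.4524784 , -0.62359726],
       [-0.49769501,  0.37601014, -0.78161119]]), 't': array([-0.32837144, -0.26213354,  1.63607484])}
side {'vertical_fov': 54.45646201307008, 'cx': 278.9421235040822, 'cy': 208.12185477356937, 'dist': array([-0.09448683,  0.        ,  0.        ,  0.        ,  0.        ]), 'R': array([[ 0.89558132, -0.44484856,  0.00662319],
       [-0.24575419, -0.50705907, -0.82613315],
       [ 0.37086249,  0.73824174, -0.56343603]]), 't': array([-0.50087759,  0.22461018,  1.06084454])}
{'t': 0.1, 'joints': array([-1.50022280e-01,  2.87086122e-01,  1.57805027e+00,  1.93576142e-05,
        1.27860443e+00, -1.50023375e-01]), 'qd': array([-8.70884052e-04, -2.87707852e-03, -3.94546767e-03, -7.08333998e-04,
        8.14890708e-05, -9.84442573e-04]), 'joint_torque': array([ 1.14915063e-03, -4.07295120e+01, -2.93698221e+01, -1.06323112e-04,
        3.42678482e-03, -4.41654265e-06]), 'position': array([6.74451047e-01, 1.01737451e-04, 2.55068761e-01]), 'tool_rot': array([-8.69976083e-04,  7.07107965e-01,  7.07104782e-01, -6.29990878e-04]), 'force': array([ 0.68216324,  0.04535481, -0.5208254 ]), 'torque': array([ 0.03198959,  0.04435201, -0.06325345]), 'width': 0.9997154929148075}
```

View pics/scene0.png

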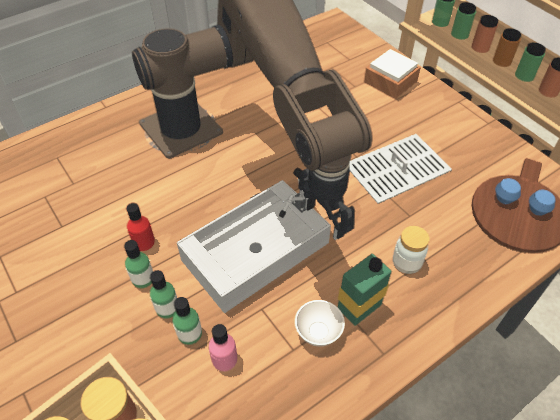

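View pics/side0.png

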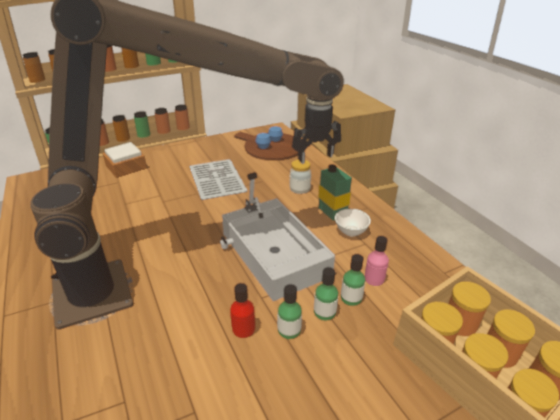

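```bash
python3 - <<'E'
from h import *
for n,px in(("scene",dict(basin=(255,245),plate=(385,175),caps=[(134,212),(131,249),(158,280),(182,306),(220,333)],bowl=(319,310),tin=(366,272),jar=(414,237))),
         ("side",dict(basin=(275,250),plate=(230,185),caps=[(241,292),(290,294),(328,276),(356,263),(380,243)],bowl=(352,216),tin=(335,180),jar=(300,166)))):
    W=np.load(n+'W.npy')
    print(n,{k:np.round(W[px[k][1],px[k][0]],3) for k in('basin','plate','bowl','tin','jar')})
    for u,v in px['caps']: 
        w=W[v-12:v+12,u-12:u+12].reshape(-1,3); 
        m=w[(w[:,2]>.136)&(w[:,2]<.15)]
        print('cap',u,v,len(m),np.round((m.min(0)+m.max(0))/2,4) if len(m) else 0, np.round(m.max(0)-m.min(0),3) if len(m) else '')
    P=W.reshape(-1,3); b=W[px['basin'][1],px['basin'][0]]
    m=P[(abs(P[:,2]-.075)<.004)&(np.hypot(P[:,0]-b[0],P[:,1]-b[1])<.23)]
    r=cv2.minAreaRect(m[:,:2].astype(np.float32)*1000); print('basin',len(m),r, np.median(m[:,2]))
    q=W[px['plate'][1],px['plate'][0]]
    m=P[(abs(P[:,2]-.006)<.0025)&(np.hypot(P[:,0]-q[0],P[:,1]-q[1])<.2)]
    r=cv2.minAreaRect(m[:,:2].astype(np.float32)*1000); print('plate',len(m),r)
    m=P[(P[:,2]>.038)&(P[:,2]<.05)&(np.hypot(P[:,0]-q[0],P[:,1]-q[1])<.09)]
    if len(m)>5: print('handle',len(m),cv2.minAreaRect(m[:,:2].astype(np.float32)*1000))
    m=P[(P[:,2]>.11)&(P[:,2]<.2)&(np.hypot(P[:,0]-b[0],P[:,1]-b[1]-.1)<.1)]
    print('grip',len(m), np.round(m.min(0),3) if len(m) else '',np.round(m.max(0),3) if len(m) else '')
E
```

```text
scene {'basin': array([ 0.506, -0.065,  0.019]), 'plate': array([0.51 , 0.372, 0.006]), 'bowl': array([ 0.744, -0.049,  0.023]), 'tin': array([0.78 , 0.04 , 0.149]), 'jar': array([0.755, 0.218, 0.106])}
cap 134 212 102 [ 0.3229 -0.2838  0.1416] [0.031 0.026 0.009]
cap 131 249 116 [ 0.4193 -0.3353  0.1401] [0.029 0.027 0.008]
cap 158 280 137 [ 0.5247 -0.3252  0.1406] [0.029 0.029 0.009]
cap 182 306 151 [ 0.6123 -0.3154  0.1409] [0.03  0.029 0.009]
cap 220 333 170 [ 0.7097 -0.284   0.1415] [0.031 0.029 0.01 ]
basin 2436 ((510.4637145996094, -67.19247436523438), (193.67520141601562, 326.23406982421875), 2.9710254669189453) 0.07450065790315835
plate 2586 ((544.529296875, 400.3316650390625), (299.54498291015625, 391.28619384765625), 40.27424240112305)
handle 75 ((506.0841064453125, 426.3778076171875), (12.924943923950195, 61.887840270996094), 87.12998962402344)
grip 125 [0.492 0.029 0.11 ] [0.515 0.081 0.2  ]
side {'basin': array([ 0.51 , -0.074,  0.018]), 'plate': array([0.529, 0.348, 0.004]), 'bowl': array([ 0.803, -0.039,  0.026]), 'tin': array([0.756, 0.007, 0.148]), 'jar': array([0.742, 0.203, 0.105])}
cap 241 292 125 [ 0.3226 -0.2861  0.1405] [0.029 0.03  0.009]
cap 290 294 127 [ 0.4175 -0.3358  0.1405] [0.03  0.028 0.008]
cap 328 276 115 [ 0.5231 -0.3256  0.1404] [0.032 0.03  0.009]
cap 356 263 108 [ 0.6104 -0.3142  0.1407] [0.031 0.034 0.008]
cap 380 243 92 [ 0.7098 -0.2854  0.1408] [0.031 0.029 0.009]
basin 1529 ((508.4764709472656, -67.64543151855469), (191.60116577148438, 327.951904296875), 2.9764559268951416) 0.07452424899815817
plate 877 ((554.0380249023438, 414.2594299316406), (261.1155700683594, 272.3377380371094), 83.75017547607422)
handle 34 ((501.9591064453125, 422.0574951171875), (14.477404594421387, 55.96619415283203), 87.8154296875)
grip 160 [0.488 0.027 0.11 ] [0.512 0.079 0.2  ]
```

```bash
cat >> h.py <<'E'
BC=np.array([.5093,-.0674]);YAW=np.radians(2.97)
RB=np.array([[np.cos(YAW),-np.sin(YAW)],[np.sin(YAW),np.cos(YAW)]])
def b2w(x,y): return BC+RB@np.array([x,y])
def w2b(P): 
    Q=np.array(P,float).copy(); Q[...,:2]=(Q[...,:2]-BC)@RB; return Q
E
python3 - <<'E'
from h import *
for n in("scene","side"):
    W=np.load(n+'W.npy').reshape(-1,3); B=w2b(W)
    m=B[(abs(B[:,0])<.035)&(B[:,1]>0)&(B[:,1]<.26)&(B[:,2]>.115)&(B[:,2]<.23)]
    print(n,'cl',len(m),np.round(m.min(0),3),np.round(m.max(0),3))
    t=m[m[:,2]>m[:,2].max()-.02]; print(' top',np.round((t.min(0)+t.max(0))/2,3),np.round(t.mean(0),3))
    H=np.array([.504,.424])
    m=W[(W[:,2]>.0035)&(W[:,2]<.009)&(abs(W[:,0]-H[0])<.11)&(abs(W[:,1]-H[1])<.16)]
    print(' plate',len(m),cv2.minAreaRect(m[:,:2].astype(np.float32)*1000))
    # basin interior walls check
    m=B[(abs(B[:,2]-.075)<.003)&(abs(B[:,0])<.11)&(abs(B[:,1])<.18)]
    print(' bx',np.percentile(m[:,0],[.5,99.5]),np.percentile(m[:,1],[.5,99.5]))
E
```

```text
scene cl 143 [-0.012  0.097  0.115] [0.013 0.145 0.21 ]
 top [0.    0.132 0.201] [-0.001  0.131  0.201]
 plate 2600 ((504.3209533691406, 430.158935546875), (307.02117919921875, 217.97789001464844), 89.61624908447266)
 bx [-0.09371205  0.09714385] [-0.16188381  0.16074623]
side cl 175 [-0.014  0.096  0.115] [0.011 0.147 0.206]
 top [-0.002  0.13   0.196] [-0.003  0.129  0.198]
 plate 916 ((503.01251220703125, 425.4833068847656), (272.6197204589844, 168.3491668701172), 83.44759368896484)
 bx [-0.09599427  0.09307483] [-0.16329608  0.15960307]
```

```bash
python3 - <<'E'
from h import *
for a in (1.77,1.5,1.25,1.0,.75,.5,.25,.0):
    y,z=.15+.1*np.cos(a),.097+.1*np.sin(a); print(a,np.round(b2w(0,y),4),round(z,4),'b',round(y,4))
p=manip.read_state(); print(p['position'])
E
```

```text
1.77 [0.5026 0.0626] 0.195 b 0.1302
1.5 [0.5012 0.0895] 0.1967 b 0.1571
1.25 [0.4999 0.1139] 0.1919 b 0.1815
1.0 [0.4987 0.1364] 0.1811 b 0.204
0.75 [0.4977 0.1555] 0.1652 b 0.2232
0.5 [0.497 0.17 ] 0.1449 b 0.2378
0.25 [0.4965 0.1792] 0.1217 b 0.2469
0.0 [0.4963 0.1823] 0.097 b 0.25
[6.74451047e-01 1.01737451e-04 2.55068761e-01]
```

{"op": "carry_out", "data": {
  "dp": [
    [0,0,0],
    [1.8,-4.2,0],
    [1.8,-4.2,0],
    [1.8,-4.2,0],
    [1.7,-4.25,0],
    [0,0,0],
    [0,0,0]
  ],
  "roll": [-3,0,0,0,0,0,0],
  "grip": [0,0,0,0,0,0,0]
}}

```text
t: 0.98
position: [0.5034, 0.062, 0.2565]
tool_rot: [0.0, 0.688, 0.725, 0.0]
force: [1.1, -0.0, -0.1]
width: 0.999
```

```bash
cat >> h.py <<'E'
def st():
    s=manip.read_state(); b=w2b(s['position']); q=s['tool_rot']
    R=__import__('scipy.spatial.transform',fromlist=['Rotation']).Rotation.from_quat([q[1],q[2],q[3],q[0]]).as_matrix()
    print('t',round(s['t'],2),'b',np.round(b,4),'w',np.round(s['position'],4),'yaw',round(np.degrees(np.arctan2(R[1,1],R[0,1])),2),'F',np.round(s['force'],1),'wd',round(s['width'],3))
    return s
E
python3 - <<'E'
from h import *
st(); c,p,d=look('wrist','w1.png')
W=cloud(c,d).reshape(-1,3); B=w2b(W)
m=B[(abs(B[:,0])<.03)&(B[:,1]>.05)&(B[:,1]<.2)&(B[:,2]>.185)&(B[:,2]<.22)]
print(len(m), np.round(m.min(0),4),np.round(m.max(0),4))
m=B[(abs(B[:,2]-.075)<.003)&(abs(B[:,0])<.11)&(abs(B[:,1])<.18)]
print(' bx',np.percentile(m[:,0],[.5,99.5]),np.percentile(m[:,1],[.5,99.5]))
E
```

```text
t 0.97 b [0.0008 0.1295 0.2565] w [0.5034 0.062  0.2565] yaw 3.0 F [ 1.1 -0.  -0.1] wd 0.999
2052 [-0.0117  0.1269  0.1942] [0.0141 0.1459 0.2072]
 bx [-0.09349415  0.09534531] [-0.07001868  0.16217186]
```

View pics/w1.png

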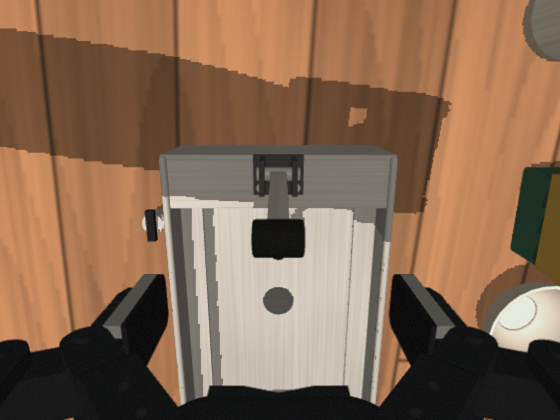

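{"op": "carry_out", "data": {
  "dp": [
    [0.7,0,0],
    [0,0,2],
    [0,0,2],
    [0,0,1.6],
    [0,0,0],
    [0,0,0],
    [0,0,0],
    [0,0,0],
    [0,0,0],
    [0,0,0]
  ],
  "roll": [0,0,0,0,0,0,0,0,0,0],
  "grip": [0,0,0,0,0,1,1,1,1,1]
}}

```text
t: 2.28
position: [0.5029, 0.069, 0.2011]
tool_rot: [0.0, 0.688, 0.725, 0.0]
force: [-0.0, 0.4, 3.6]
width: 0.297
```

{"op": "carry_out", "data": {
  "dp": [
    [1.7,0,-0.09],
    [1.68,0,0.2],
    [1.63,0,0.48],
    [1.53,0,0.75],
    [1.37,0,0.99],
    [1.19,0,1.21],
    [0.97,0,1.4],
    [0.71,0,1.54],
    [0.45,0,1.64],
    [0.16,0,1.69],
    [0,0,0.3],
    [0,0,0],
    [0,0,0]
  ],
  "roll": [0,0,0,0,0,0,0,0,0,0,0,0,0],
  "grip": [1,1,1,1,1,1,1,1,1,1,1,1,1]
}}

```text
t: 3.9
position: [0.4969, 0.1834, 0.1]
tool_rot: [0.0, 0.688, 0.725, 0.0]
force: [-1.3, 1.9, 6.4]
width: 0.299
```

{"op": "carry_out", "data": {
  "dp": [
    [0,0,0],
    [0,0,0],
    [0,0,0],
    [0,0,-5],
    [0,0,-5],
    [0,0,-5],
    [4.8,0.4,0],
    [4.8,0.4,0],
    [4.8,0.4,0],
    [4.8,0.4,0],
    [4.8,0.35,0],
    [0,0,0],
    [0,0,0],
    [0,0,0]
  ],
  "roll": [0,0,0,0,0,0,0,0,0,0,0,6,0,0],
  "grip": [0,0,0,0,0,0,0,0,0,0,0,0,0,0]
}}

```text
t: 5.65
position: [0.5036, 0.423, 0.2489]
tool_rot: [-0.0, 0.725, 0.689, -0.0]
force: [-0.2, -0.1, 0.7]
width: 0.998
```

```bash
python3 - <<'E'
from h import *
st(); c,p,d=look('wrist','w2.png')
W=cloud(c,d).reshape(-1,3)
m=W[(W[:,2]>.04)&(W[:,2]<.05)&(abs(W[:,0]-.504)<.06)&(abs(W[:,1]-.424)<.06)]
print('handle',len(m),cv2.minAreaRect(m[:,:2].astype(np.float32)*1000),np.median(m[:,2]))
m=W[(W[:,2]>.003)&(W[:,2]<.009)&(abs(W[:,0]-.504)<.11)&(abs(W[:,1]-.424)<.17)]
print('plate',len(m),cv2.minAreaRect(m[:,:2].astype(np.float32)*1000))
c,p,d=look('side','s2.png'); B=w2b(cloud(c,d)).reshape(-1,3)
m=B[(abs(B[:,0])<.025)&(B[:,1]>.205)&(B[:,1]<.28)&(B[:,2]>.06)&(B[:,2]<.14)]
print('grip',len(m),np.round(m.min(0),4),np.round(m.max(0),4))
E
```

```text
t 5.65 b [0.0198 0.4901 0.2489] w [0.5036 0.423  0.2489] yaw -2.95 F [-0.2 -0.1  0.7] wd 0.998
handle 818 ((503.8459777832031, 427.72515869140625), (10.552644729614258, 59.52967071533203), 83.3092041015625) 0.04543241527290215
plate 45402 ((504.7377014160156, 437.10638427734375), (279.0013732910156, 169.0992889404297), 83.43184661865234)
grip 68 [-0.0125  0.2056  0.095 ] [0.0112 0.257  0.1143]
```

View pics/w2.png

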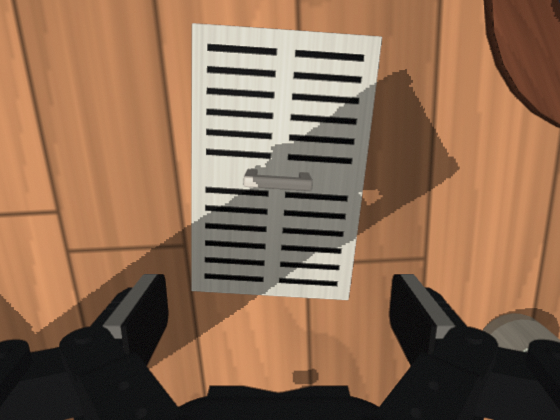

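{"op": "carry_out", "data": {
  "dp": [
    [0.35,0,0],
    [0,0,5],
    [0,0,5],
    [0,0,5],
    [0,0,3.4],
    [0,0,2.5],
    [0,0,0],
    [0,0,0],
    [0,0,0],
    [0,0,0],
    [0,0,0],
    [0,0,0]
  ],
  "roll": [3.65,0,0,0,0,0,0,0,0,0,0,0],
  "grip": [0,0,0,0,0,0,0,1,1,1,1,1]
}}

```text
t: 7.25
position: [0.5046, 0.4279, 0.0429]
tool_rot: [-0.0, 0.747, 0.665, 0.001]
force: [-1.7, 0.0, 6.1]
width: 0.684
```

{"op": "carry_out", "data": {
  "dp": [
    [0,0,-1],
    [0,0,-3],
    [0,0,-5],
    [0,0,-5],
    [0,0,-5],
    [0,0,-4],
    [0,0,-2],
    [0,0,0],
    [0,0,0]
  ],
  "roll": [0,0,0,0,0,0,0,-9.6,0],
  "grip": [1,1,1,1,1,1,1,1,1]
}}

```text
t: 8.38
position: [0.503, 0.4264, 0.2879]
tool_rot: [-0.0, 0.689, 0.724, -0.002]
force: [0.0, -0.3, -5.9]
width: 0.687
```

```bash
python3 - <<'E'
from h import *
st(); c,p,d=look('wrist','w3.png')
W=w2b(cloud(c,d)).reshape(-1,3)
m=W[(W[:,2]>.18)&(W[:,2]<.3)&(abs(W[:,0]-.02)<.1)&(abs(W[:,1]-.49)<.17)]
A=np.c_[m[:,:2]-[.02,.49],np.ones(len(m))]
k,*_=np.linalg.lstsq(A,m[:,2],rcond=None); print(len(m),'slope x,y,z',k)
print('plate',len(m),cv2.minAreaRect(m[:,:2].astype(np.float32)*1000),m.max(0))
E
```

```text
t 8.38 b [0.0193 0.4935 0.2879] w [0.503  0.4264 0.2879] yaw 2.84 F [ 0.  -0.3 -5.9] wd 0.687
140753 slope x,y,z [-0.00295037 -0.06033462  0.25631772]
plate 140753 ((19.491355895996094, 505.11322021484375), (193.7887420654297, 169.04666137695312), 89.87464904785156) [0.10422573 0.60217782 0.29997868]
```

View pics/w3.png

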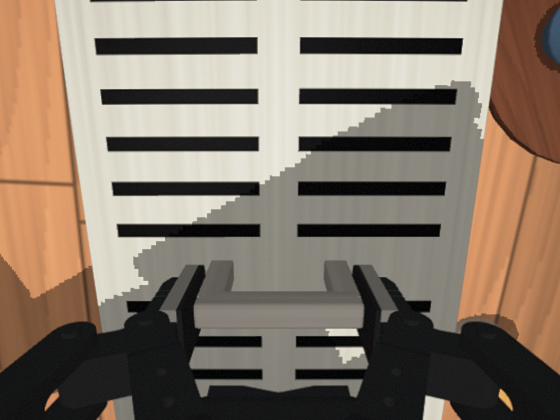

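{"op": "carry_out", "data": {
  "dp": [
    [-2,-0.15,0],
    [-4,-0.15,0],
    [-4.5,-0.15,0],
    [-4.5,-0.15,0],
    [-4.5,-0.15,0],
    [-4.5,-0.15,0],
    [-4.5,-0.15,0],
    [-4.5,-0.15,0],
    [-4.5,-0.15,0],
    [-4.5,-0.15,0],
    [-4.5,-0.15,0],
    [-3,-0.15,0],
    [-1.4,-0.05,0],
    [0,0,0],
    [0,0,0]
  ],
  "roll": [0,0,0,0,0,0,0,0,0,0,0,0,0,0,0],
  "grip": [1,1,1,1,1,1,1,1,1,1,1,1,1,1,1]
}}

```text
t: 10.3
position: [0.5113, -0.0813, 0.29]
tool_rot: [-0.001, 0.688, 0.725, 0.0]
force: [0.6, 0.6, -6.1]
width: 0.687
```

```bash
python3 - <<'E'
from h import *
st(); c,p,d=look('wrist','w4.png')
W=w2b(cloud(c,d)).reshape(-1,3)
m=W[(W[:,2]>.21)&(W[:,2]<.27)&(abs(W[:,0])<.1)&(abs(W[:,1])<.17)&(W[:,1]>.02)]
A=np.c_[m[:,0],m[:,1]+.015,np.ones(len(m))]
k,*_=np.linalg.lstsq(A,m[:,2],rcond=None); print(len(m),'slope x,y,z',k)
print('plate',cv2.minAreaRect(m[:,:2].astype(np.float32)*1000),m.max(0))
c,p,d=look('side','s4.png')
W=w2b(cloud(c,d)).reshape(-1,3)
m=W[(W[:,2]>.21)&(W[:,2]<.265)&(abs(W[:,0])<.1)&(abs(W[:,1])<.17)]
print('side plate',cv2.minAreaRect(m[:,:2].astype(np.float32)*1000),m.min(0),m.max(0))
m=W[(abs(W[:,0])<.025)&(W[:,1]>.235)&(W[:,1]<.28)&(W[:,2]>.06)&(W[:,2]<.14)]
print('grip',len(m),np.round(np.percentile(m,[3,50,97],axis=0),4))
E
```

```text
t 10.3 b [ 0.0012 -0.0139  0.29  ] w [ 0.5113 -0.0813  0.29  ] yaw 2.98 F [ 0.6  0.6 -6.1] wd 0.687
81966 slope x,y,z [1.88873580e-05 5.99541296e-04 2.52975879e-01]
plate ((1.4548416137695312, 57.194759368896484), (169.05026245117188, 74.38871765136719), 0.0011210459051653743) [0.08597936 0.09439066 0.2559244 ]
side plate ((-0.2147064208984375, -16.460372924804688), (170.54208374023438, 263.3258056640625), 0.38547074794769287) [-0.08573213 -0.14783028  0.24529354] [0.08567822 0.11516322 0.26486757]
grip 35 [[-0.0126  0.2361  0.098 ]
 [-0.0055  0.2419  0.1076]
 [ 0.0076  0.2526  0.1142]]
```

View pics/s4.png

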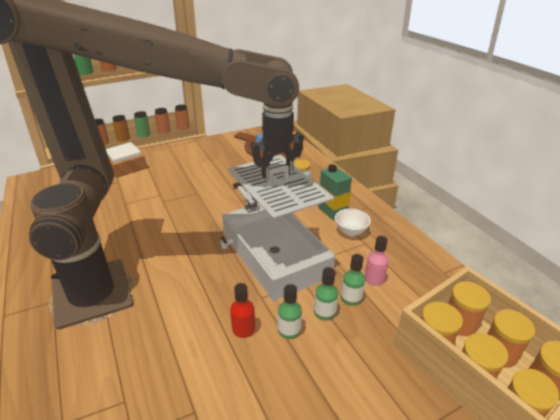

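{"op": "carry_out", "data": {
  "dp": [
    [-0.5,0,2],
    [0,0,4],
    [0,0,4],
    [0,0,3.5],
    [0,0,2],
    [0,0,1.3],
    [0,0,0.6],
    [0,0,0.6],
    [0,0,0.3],
    [0,0,0],
    [0,0,0]
  ],
  "roll": [0,0,0,0,0,0,0,0,0,0,0],
  "grip": [1,1,1,1,1,1,1,1,1,1,1]
}}

```text
t: 11.78
position: [0.5131, -0.0866, 0.1095]
tool_rot: [0.001, 0.689, 0.725, 0.001]
force: [-0.9, 4.8, -0.4]
width: 0.689
```

```bash
cat >> h.py <<'E'
def slope(z0,z1):
    c,p,d=look('wrist'); W=w2b(cloud(c,d)).reshape(-1,3)
    m=W[(W[:,2]>z0)&(W[:,2]<z1)&(abs(W[:,0])<.06)&(W[:,1]>.03)&(W[:,1]<.1)]
    k,*_=np.linalg.lstsq(np.c_[m[:,:2],np.ones(len(m))],m[:,2],rcond=None)
    print(len(m),'slope x,y; z at y=0, .1',np.round(k,4),round(k[2]+.1*k[1],4))
E
python3 - <<'E'
from h import *
st(); slope(.035,.09)
E
```

```text
t 11.78 b [ 0.0028 -0.0194  0.1095] w [ 0.5131 -0.0866  0.1095] yaw 2.92 F [-0.9  4.8 -0.4] wd 0.689
46039 slope x,y; z at y=0, .1 [ 0.0005 -0.0846  0.0708] 0.0623
```

{"op": "carry_out", "data": {
  "dp": [
    [0,-0.15,0.4],
    [0.5,0,0],
    [0.8,0,0.15],
    [0.8,0,0.15],
    [0.8,0,0.1],
    [0.4,0,0],
    [0,0,0]
  ],
  "roll": [0,0,0,0,0,0,0],
  "grip": [1,1,1,1,1,1,1]
}}

```text
t: 12.7
position: [0.5094, -0.054, 0.1001]
tool_rot: [0.001, 0.689, 0.725, 0.001]
force: [1.5, -1.3, 4.5]
width: 0.685
```

```bash
python3 - <<'E'
from h import *
st(); slope(.035,.09)
E
```

```text
t 12.7 b [0.0008 0.0133 0.1001] w [ 0.5094 -0.054   0.1001] yaw 2.95 F [ 1.5 -1.3  4.5] wd 0.685
46842 slope x,y; z at y=0, .1 [-0.0008 -0.1356  0.0645] 0.051
```

{"op": "carry_out", "data": {
  "dp": [
    [0.5,0,0],
    [0.5,0,0],
    [0.3,0,0],
    [0,0,0.3],
    [0,0,0.3],
    [0,0,0]
  ],
  "roll": [0,0,0,0,0,0],
  "grip": [1,1,1,1,1,1]
}}

```text
t: 13.5
position: [0.5073, -0.0411, 0.0928]
tool_rot: [-0.001, 0.689, 0.725, -0.0]
force: [-3.1, 1.0, -2.2]
width: 0.687
```

```bash
python3 - <<'E'
from h import *
st(); slope(.035,.09)
E
```

```text
t 13.5 b [-0.0006  0.0264  0.0928] w [ 0.5073 -0.0411  0.0928] yaw 2.97 F [-3.1  1.  -2.2] wd 0.687
48452 slope x,y; z at y=0, .1 [-0.0035 -0.179   0.0659] 0.048
```

```bash
python3 - <<'E'
from h import *
c,p,d=look('side'); q=cv2.resize(p[170:310,190:350],None,fx=4,fy=4,interpolation=cv2.INTER_CUBIC); cv2.imwrite('pics/s5.png',q)
W=w2b(cloud(c,d)).reshape(-1,3)
for y in np.arange(-.16,.16,.02):
    m=W[(abs(W[:,1]-y)<.006)&(abs(W[:,0])<.08)&(W[:,2]>.03)&(W[:,2]<.1)]
    r=[]
    for x0 in(-.07,-.045,.045,.07):
        n=m[abs(m[:,0]-x0)<.012]; r.append((len(n),round(float(np.median(n[:,2])),4) if len(n) else None))
    print(round(y,2),r)
E
```

```text
-0.16 [(115, 0.0588), (109, 0.061), (109, 0.0567), (71, 0.065)]
-0.14 [(26, 0.0759), (26, 0.0751), (34, 0.0736), (20, 0.0742)]
-0.12 [(12, 0.0742), (16, 0.0731), (15, 0.0731), (13, 0.0736)]
-0.1 [(25, 0.0649), (28, 0.0645), (26, 0.0649), (22, 0.0645)]
-0.08 [(24, 0.0632), (26, 0.0633), (19, 0.0628), (17, 0.0628)]
-0.06 [(22, 0.0618), (26, 0.0618), (21, 0.0609), (20, 0.0609)]
-0.04 [(20, 0.0602), (22, 0.0605), (20, 0.0604), (20, 0.06)]
-0.02 [(21, 0.0578), (21, 0.0587), (21, 0.0581), (19, 0.0577)]
-0.0 [(19, 0.0566), (23, 0.0572), (17, 0.056), (17, 0.0564)]
0.02 [(17, 0.0548), (48, 0.0786), (30, 0.0563), (20, 0.0553)]
0.04 [(19, 0.0543), (17, 0.054), (8, 0.0537), (16, 0.0534)]
0.06 [(15, 0.0527), (17, 0.0527), (0, None), (9, 0.0529)]
0.08 [(16, 0.0506), (20, 0.051), (2, 0.0499), (2, 0.0496)]
0.1 [(11, 0.0494), (19, 0.0489), (18, 0.0487), (2, 0.0492)]
0.12 [(30, 0.0714), (34, 0.0714), (13, 0.0464), (9, 0.0479)]
0.14 [(23, 0.0721), (34, 0.0473), (0, None), (4, 0.0447)]
```

View pics/s5.png

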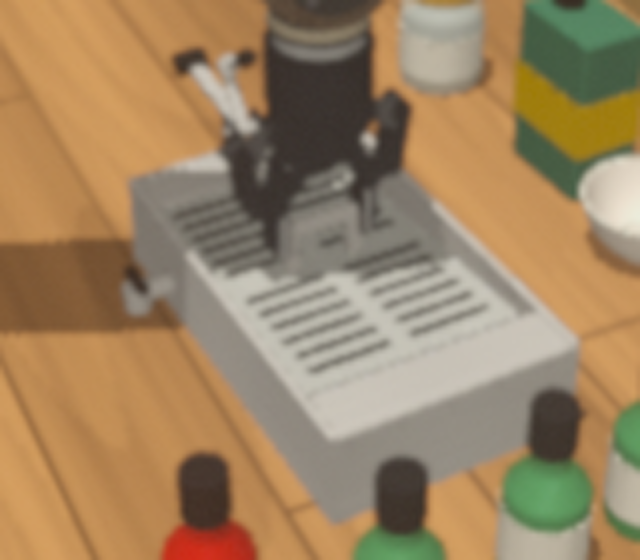

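{"op": "carry_out", "data": {
  "dp": [
    [0,0,0.4],
    [0,0,0.4],
    [0,0,0.2],
    [-0.5,0.05,0],
    [-0.6,0.05,0],
    [-0.7,0.05,0],
    [-0.7,0,0],
    [0,0,0],
    [0,0,0]
  ],
  "roll": [0,0,0,0,0,0,0,0,0],
  "grip": [1,1,1,1,1,1,1,1,1]
}}

```text
t: 14.72
position: [0.5107, -0.0672, 0.0835]
tool_rot: [0.001, 0.689, 0.725, -0.001]
force: [-1.3, -2.5, 0.0]
width: 0.684
```

```bash
python3 - <<'E'
from h import *
st(); slope(.035,.09)
c,p,d=look('side')
W=w2b(cloud(c,d)).reshape(-1,3)
for y in (-.1,-.05,.05,.1):
    m=W[(abs(W[:,1]-y)<.006)&(abs(W[:,0]+.06)<.02)&(W[:,2]>.03)&(W[:,2]<.1)]
    print(y,len(m),np.median(m[:,2]))
E
```

```text
t 14.72 b [0.0014 0.0002 0.0835] w [ 0.5107 -0.0672  0.0835] yaw 2.94 F [-1.3 -2.5  0. ] wd 0.684
54225 slope x,y; z at y=0, .1 [-0.0008 -0.003   0.0465] 0.0462
-0.1 0 nan
-0.05 39 0.04548621773795659
0.05 31 0.045452211896891796
0.1 26 0.04473795347859824
  return _methods._mean(a, axis=axis, dtype=dtype,
  ret = ret.dtype.type(ret / rcount)
```

{"op": "carry_out", "data": {
  "dp": [
    [0,0,0],
    [0,0,0],
    [0,0,0],
    [0,0,-2],
    [0,0,-5],
    [0,0,-5],
    [0,0,-4.5],
    [0,0,0],
    [0,0,0]
  ],
  "roll": [0,0,0,0,0,0,0,0,0],
  "grip": [0,0,0,0,0,0,0,0,0]
}}

```text
t: 15.95
position: [0.5103, -0.0661, 0.2476]
tool_rot: [-0.0, 0.689, 0.725, -0.0]
force: [0.7, 0.5, 0.0]
width: 1.002
```

```bash
python3 - <<'E'
from h import *
st()
for n in('wrist','side','scene'):
    c,p,d=look(n,n+'6.png'); W=w2b(cloud(c,d)).reshape(-1,3)
    m=W[(W[:,2]>.079)&(W[:,2]<.092)&(abs(W[:,0])<.05)&(abs(W[:,1])<.05)]
    if len(m): print(n,'handle',len(m),cv2.minAreaRect(m[:,:2].astype(np.float32)*1000),np.median(m[:,2]))
    for y in (-.1,.02,.1):
      for x in (-.065,.065):
        k=W[(abs(W[:,1]-y)<.01)&(abs(W[:,0]-x)<.01)&(W[:,2]>.03)&(W[:,2]<.1)]
        if len(k): print(x,y,len(k),np.median(k[:,2]).round(4))
    if n!='wrist':
        m=W[(abs(W[:,0])<.025)&(W[:,1]>.235)&(W[:,1]<.28)&(W[:,2]>.06)&(W[:,2]<.14)]
        print('grip',len(m),np.round(np.percentile(m,[3,50,97],axis=0),4).tolist())
E
```

```text
t 15.95 b [0.0011 0.0013 0.2476] w [ 0.5103 -0.0661  0.2476] yaw 2.96 F [0.7 0.5 0. ] wd 1.002
wrist handle 1074 ((2.1479434967041016, 0.35754823684692383), (9.785386085510254, 59.765480041503906), 89.93649291992188) 0.08542185618220613
-0.065 -0.1 409 0.0457
0.065 -0.1 406 0.0457
-0.065 0.02 557 0.0458
0.065 0.02 555 0.0459
-0.065 0.1 671 0.046
0.065 0.1 652 0.0461
side handle 68 ((-0.9366321563720703, -3.3221864700317383), (58.768863677978516, 12.104419708251953), 0.0840250626206398) 0.08345819468919155
-0.065 -0.1 1 0.0448
0.065 -0.1 2 0.0447
-0.065 0.02 31 0.0448
0.065 0.02 27 0.0445
-0.065 0.1 24 0.0446
0.065 0.1 23 0.0445
grip 42 [[-0.0121, 0.2363, 0.0991], [-0.0022, 0.2426, 0.1074], [0.0116, 0.2535, 0.1137]]
scene handle 98 ((3.3402023315429688, -1.3684215545654297), (60.57575225830078, 10.646902084350586), 1.435821294784546) 0.08405868699597316
-0.065 -0.1 50 0.0442
0.065 -0.1 58 0.0452
-0.065 0.02 50 0.0455
0.065 0.02 51 0.0454
-0.065 0.1 47 0.0447
0.065 0.1 53 0.0449
grip 88 [[-0.0107, 0.2394, 0.0979], [0.0044, 0.2467, 0.1093], [0.0152, 0.2572, 0.1148]]
```

{"op": "carry_out", "data": {
  "dp": [
    [5,0,0],
    [5,0,0],
    [5,0,0],
    [5,0,0],
    [4.75,0,0],
    [0,0,4],
    [0,0,4],
    [0,0,4],
    [0,0,2.2],
    [0,0,0],
    [0,0,0],
    [0,0,0],
    [0,0,0],
    [0,0,0],
    [0,0,0.5],
    [0,0,0.4],
    [0,0,0]
  ],
  "roll": [0,0,0,0,0,0,0,0,0,0,0,0,0,0,0,0,0],
  "grip": [0,0,0,0,0,0,0,0,0,0,1,1,1,1,1,1,1]
}}

```text
t: 18.23
position: [0.4974, 0.1812, 0.1016]
tool_rot: [-0.001, 0.688, 0.725, -0.002]
force: [-16.7, -1.2, 24.5]
width: 0.299
```

{"op": "carry_out", "data": {
  "dp": [
    [0,0,-0.5],
    [-0.2,0,-1.79],
    [-0.51,0,-1.72],
    [-0.82,0,-1.6],
    [-1.09,0,-1.43],
    [-1.32,0,-1.22],
    [-1.52,0,-0.95],
    [-1.67,0,-0.67],
    [-1.76,0,-0.36],
    [-1.8,0,-0.04],
    [-1.78,0,0.29],
    [-1.69,0,0.6],
    [-1.23,0,0.67],
    [-1.05,0,0.77],
    [0,0,0],
    [0,0,0]
  ],
  "roll": [0,0,0,0,0,0,0,0,0,0,0,0,0,0,0,0],
  "grip": [1,1,1,1,1,1,1,1,1,1,1,1,1,1,1,1]
}}

```text
t: 20.23
position: [0.5058, 0.0153, 0.1785]
tool_rot: [-0.0, 0.689, 0.725, -0.001]
force: [-5.8, 2.2, 1.0]
width: 0.291
```

{"op": "carry_out", "data": {
  "dp": [
    [-0.2,0,0.17],
    [-0.15,0,0.13],
    [0,0,0]
  ],
  "roll": [0,0,0],
  "grip": [1,1,1]
}}

```text
t: 20.6
position: [0.506, 0.0124, 0.1762]
tool_rot: [-0.001, 0.689, 0.725, -0.001]
force: [-7.5, 4.0, 2.3]
width: 0.291
```

{"op": "carry_out", "data": {
  "dp": [
    [0,0,0],
    [0,0,0],
    [0,0,0],
    [0,0,-4],
    [0,0,-4],
    [0,0,0],
    [0,0,0]
  ],
  "roll": [0,0,0,0,0,0,0],
  "grip": [0,0,0,0,0,0,0]
}}

```text
t: 21.48
position: [0.5064, 0.0131, 0.2533]
tool_rot: [-0.0, 0.689, 0.725, -0.0]
force: [-0.5, -0.8, -1.0]
width: 1.002
```

```bash
python3 - <<'E'
from h import *
st()
for n in('wrist','side','scene'):
    c,p,d=look(n,n+'7.png'); W=w2b(cloud(c,d)).reshape(-1,3)
    m=W[(abs(W[:,0])<.025)&(W[:,1]>.05)&(W[:,1]<.12)&(W[:,2]>.16)&(W[:,2]<.2)]
    if len(m): print(n,'grip',len(m),np.round(np.percentile(m,[2,50,98],axis=0),4).tolist())
    for y in (-.1,-.05,.05,.1):
      for x in (-.06,.06):
        k=W[(abs(W[:,1]-y)<.01)&(abs(W[:,0]-x)<.01)&(W[:,2]>.03)&(W[:,2]<.1)]
        if len(k): print(x,y,len(k),np.median(k[:,2]).round(4))
p=cv2.imread('pics/side7.png'); cv2.imwrite('pics/s7.png',cv2.resize(p[170:310,190:350],None,fx=4,fy=4,interpolation=cv2.INTER_CUBIC))
E
```

```text
t 21.48 b [0.0012 0.0806 0.2533] w [0.5064 0.0131 0.2533] yaw 2.95 F [-0.5 -0.8 -1. ] wd 1.002
wrist grip 2190 [[-0.011, 0.0833, 0.1611], [0.0009, 0.0956, 0.1846], [0.0133, 0.1067, 0.1875]]
-0.06 -0.1 320 0.0458
0.06 -0.1 332 0.0458
-0.06 -0.05 365 0.0458
0.06 -0.05 366 0.0457
-0.06 0.05 464 0.0458
0.06 0.05 464 0.0458
-0.06 0.1 526 0.0459
0.06 0.1 536 0.046
side grip 67 [[-0.0146, 0.0783, 0.169], [-0.0045, 0.083, 0.1803], [0.0099, 0.0949, 0.1866]]
0.06 -0.1 3 0.046
-0.06 -0.05 40 0.0448
0.06 -0.05 33 0.0445
-0.06 0.05 34 0.0445
0.06 0.05 19 0.0451
-0.06 0.1 29 0.0447
0.06 0.1 26 0.0439
scene grip 106 [[-0.0105, 0.0802, 0.1688], [0.0058, 0.088, 0.1826], [0.0148, 0.0984, 0.1879]]
-0.06 -0.1 51 0.0449
0.06 -0.1 59 0.0454
-0.06 -0.05 52 0.0453
0.06 -0.05 62 0.0449
-0.06 0.05 46 0.0451
0.06 0.05 53 0.0451
-0.06 0.1 46 0.0452
0.06 0.1 53 0.045
```

View pics/s7.png

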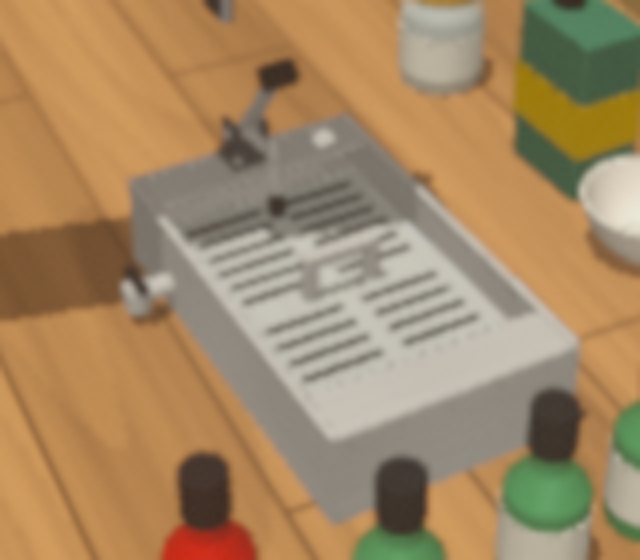

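```bash
python3 - <<'E'
from h import *
c=manip.get_calibration('scene'); d=np.zeros(1)
for n in('scene','side'):
    c,p,d=look(n); W=w2b(cloud(c,d)).reshape(-1,3)
    print(n)
    for y in np.arange(.09,.165,.006):
        m=W[(abs(W[:,1]-y)<.003)&(abs(W[:,0])<.008)&(W[:,2]>.05)&(W[:,2]<.2)]
        print(round(y,3),np.round(np.sort(m[:,2])*1000,0).astype(int).tolist())
E
```

```text
scene
0.09 [54, 54, 55, 55, 60, 62, 65, 91, 94, 98, 99, 182, 183, 183, 184, 184, 184, 184, 185, 185, 185, 186, 186, 186, 187, 187, 190]
0.096 [53, 57, 57, 57, 59, 60, 60, 61, 62, 63, 63, 63, 64, 67, 68, 70, 71, 73, 73, 74, 77, 77, 78, 80, 81, 83, 85, 89, 90, 90, 90, 92, 93, 94, 94, 95, 95, 96, 98, 99, 99, 101, 103, 104, 105, 105, 108, 110, 113, 181, 184, 184, 184, 185, 185, 186]
0.102 [53, 54, 63, 64, 65, 66, 74, 75, 82, 90, 95, 98, 103, 104, 104, 108, 108, 109, 111, 113, 113, 154, 158]
0.108 [89, 90, 92, 102, 102, 103, 105, 106, 106, 108, 109, 147, 149, 152, 156, 156, 157]
0.114 [79, 99, 99, 102, 103, 104, 104, 105, 108, 110, 141, 143, 146, 147, 148, 152]
0.12 [51, 69, 70, 71, 71, 72, 73, 74, 74, 74, 74, 75, 76, 96, 100, 103, 103, 104, 104, 105, 107, 107, 135, 135, 136, 140, 140, 143, 143]
0.126 [70, 71, 72, 73, 74, 74, 74, 75, 75, 75, 76, 76, 78, 81, 82, 98, 100, 101, 102, 103, 104, 104, 106, 125, 131, 132, 136, 138]
0.132 [71, 72, 73, 75, 75, 75, 78, 78, 78, 79, 79, 83, 97, 100, 101, 103, 103, 103, 106, 115, 119, 122, 125, 126, 127, 127]
0.138 [75, 76, 77, 77, 78, 78, 78, 79, 80, 
[... 408 characters left out ...]
, 99, 101, 101, 104, 104, 104, 105, 108, 110, 111, 113, 183, 185]
0.102 [58, 60, 61, 64, 71, 82, 92, 96, 99, 102, 150, 152, 152, 154, 156, 158]
0.108 [99, 104, 104, 105, 142, 145, 145, 145, 147, 152]
0.114 [73, 73, 76, 100, 102, 102, 102, 106, 106, 132, 135, 138, 138, 140, 142, 146, 147]
0.12 [71, 72, 73, 74, 103, 104, 126, 128, 129, 131, 135]
0.126 [72, 72, 73, 73, 74, 79, 80, 99, 100, 101, 102, 119, 120, 121, 121, 122, 129]
0.132 [71, 72, 75, 76, 77, 78, 78, 78, 80, 99, 99, 101, 102, 103, 112, 115, 115, 123, 126]
0.138 [75, 77, 78, 79, 80, 100, 100, 101, 102, 104, 104, 107, 108, 113, 115]
0.144 [77, 77, 78, 78, 78, 98, 99, 99, 101, 103]
0.15 [77, 78, 78, 80]
0.156 [76, 77, 80, 98]
0.162 []
```

{"op": "carry_out", "data": {
  "dp": [
    [1,0,0],
    [0,0,3],
    [0,0,3],
    [0,0,1.2],
    [0,0,0],
    [0,0,0],
    [0,0,0],
    [0,0,0],
    [0,0,0],
    [-0.4,0,0.3],
    [-0.4,0,0.3],
    [0,0,0]
  ],
  "roll": [0,0,0,0,0,0,0,0,0,0,0,0],
  "grip": [0,0,0,0,0,1,1,1,1,1,1,1]
}}

```text
t: 23.22
position: [0.5057, 0.018, 0.1789]
tool_rot: [-0.004, 0.689, 0.725, 0.002]
force: [-9.9, 8.0, 16.1]
width: 0.294
```

{"op": "carry_out", "data": {
  "dp": [
    [-0.3,0,0.25],
    [0,0,0]
  ],
  "roll": [0,0],
  "grip": [1,1]
}}

```text
t: 23.48
position: [0.5058, 0.0176, 0.1787]
tool_rot: [-0.006, 0.689, 0.724, 0.004]
force: [-14.5, 17.7, 26.5]
width: 0.292
```

{"op": "carry_out", "data": {
  "dp": [
    [0,0,0],
    [0,0,0],
    [0,0,0],
    [0,0,-4],
    [0,0,-4],
    [0,0,-2],
    [0,0,0],
    [0,0,0]
  ],
  "roll": [0,0,0,0,0,0,0,0],
  "grip": [0,0,0,0,0,0,0,0]
}}

```text
t: 24.48
position: [0.506, 0.0121, 0.2716]
tool_rot: [-0.001, 0.689, 0.725, -0.001]
force: [0.4, 0.4, -1.2]
width: 0.996
```

```bash
cat >> h.py <<'E'
def caps():
    for n in('scene','side'):
        c,p,d=look(n,n+'_c.png'); W=cloud(c,d)
        ok=((W[...,2]>.134)&(W[...,2]<.149)&(W[...,1]<-.19)).astype(np.uint8)
        k,l,s,ce=cv2.connectedComponentsWithStats(ok)
        for i in range(1,k):
            if s[i,4]<30: continue
            w=W[l==i]; u,v=ce[i]; col=p[int(v)+25,int(u)+2]
            print(n,(int(u),int(v)),s[i,4],np.round((w.min(0)+w.max(0))[:2]/2,4),np.round(w.max(0)-w.min(0),3)[:2],col)
E
python3 - <<'E'
from h import *
st(); 
for n in('wrist','side','scene'):
    c,p,d=look(n); W=w2b(cloud(c,d)).reshape(-1,3)
    m=W[(abs(W[:,0])<.025)&(W[:,1]>.05)&(W[:,1]<.12)&(W[:,2]>.16)&(W[:,2]<.2)]
    if len(m): print(n,'grip',len(m),np.round(np.percentile(m,[2,50,98],axis=0),4).tolist())
caps()
E
```

```text
t 24.48 b [0.0008 0.0796 0.2716] w [0.506  0.0121 0.2716] yaw 2.93 F [ 0.4  0.4 -1.2] wd 0.996
wrist grip 1724 [[-0.0108, 0.0778, 0.1611], [0.0014, 0.0903, 0.1809], [0.0135, 0.1008, 0.1838]]
side grip 68 [[-0.0149, 0.0731, 0.1669], [-0.0033, 0.079, 0.1761], [0.011, 0.0913, 0.1826]]
scene grip 105 [[-0.01, 0.0756, 0.165], [0.0067, 0.0821, 0.1786], [0.0149, 0.0946, 0.1847]]
scene (132, 207) 106 [ 0.3227 -0.2834] [0.033 0.027] [ 53  54 190]
scene (130, 245) 126 [ 0.4201 -0.3353] [0.03  0.028] [ 95 139  87]
scene (156, 276) 150 [ 0.5244 -0.3254] [0.032 0.029] [ 92 137  83]
scene (180, 303) 162 [ 0.6115 -0.315 ] [0.031 0.028] [ 98 143  91]
scene (218, 331) 182 [ 0.7107 -0.2841] [0.031 0.029] [149 133 221]
side (381, 239) 95 [ 0.7087 -0.2851] [0.03  0.029] [143 127 211]
side (356, 257) 113 [ 0.6104 -0.3155] [0.032 0.031] [ 94 151  94]
side (328, 271) 120 [ 0.5243 -0.3255] [0.03 0.03] [ 95 152  93]
side (240, 288) 135 [ 0.3222 -0.2867] [0.029 0.029] [ 27  46 205]
side (289, 289) 135 [ 0.4174 -0.3359] [0.028 0.03 ] [ 97 155  97]
```

{"op": "carry_out", "data": {
  "dp": [
    [-4.5,1.2,0],
    [-4.8,1.25,0],
    [-4.8,1.25,0],
    [-4.8,1.25,0],
    [-4.8,1.25,0],
    [-4.8,1.3,0],
    [-4.8,1.3,0],
    [0,0,0],
    [0,0,4],
    [0,0,4],
    [0,0,3.7],
    [0,0,2],
    [0,0,0],
    [0,0,0],
    [0,0,0],
    [0,0,0],
    [0,0,0],
    [0,0,0]
  ],
  "roll": [0,0,0,0,0,0,0,0,0,0,0,0,0,0,0,0,0,0],
  "grip": [0,0,0,0,0,0,0,0,0,0,0,0,0,1,1,1,1,1]
}}

```text
t: 26.98
position: [0.6121, -0.3164, 0.1379]
tool_rot: [0.001, 0.689, 0.725, -0.0]
force: [-1.3, 0.9, 5.2]
width: 0.328
```

{"op": "carry_out", "data": {
  "dp": [
    [0,0,-1],
    [0,0,-3],
    [0,0,-4],
    [0,0,-4],
    [2,-0.3,0],
    [4,-0.5,0],
    [4.5,-0.6,0],
    [4.5,-0.6,0],
    [4.5,-0.6,0],
    [4.5,-0.6,0],
    [3.8,-0.5,0],
    [2,-0.2,0],
    [0,0,0],
    [0,0,2.5],
    [0,0,2.5],
    [0,0,0],
    [0,0,0]
  ],
  "roll": [0,0,0,0,0,0,0,0,0,0,0,0,0,0,0,0,0],
  "grip": [1,1,1,1,1,1,1,1,1,1,1,1,1,1,1,1,1]
}}

```text
t: 29.1
position: [0.5579, -0.0211, 0.2069]
tool_rot: [0.001, 0.689, 0.725, 0.0]
force: [0.7, -0.9, -2.8]
width: 0.333
```

```bash
python3 - <<'E'
from h import *
st(); caps()
E
```

```text
t 29.1 b [0.051  0.0437 0.2069] w [ 0.5579 -0.0211  0.2069] yaw 2.89 F [ 0.7 -0.9 -2.8] wd 0.333
scene (132, 207) 111 [ 0.3247 -0.284 ] [0.034 0.027] [ 55  56 194]
scene (130, 245) 127 [ 0.4201 -0.3353] [0.029 0.027] [ 96 141  89]
scene (156, 276) 155 [ 0.526  -0.3258] [0.033 0.029] [ 95 140  87]
scene (218, 330) 177 [ 0.7101 -0.2841] [0.031 0.028] [161 143 231]
side (381, 239) 95 [ 0.7089 -0.2854] [0.029 0.03 ] [145 130 214]
side (328, 271) 122 [ 0.5235 -0.3271] [0.031 0.028] [ 97 154  97]
side (240, 288) 133 [ 0.3225 -0.2853] [0.029 0.032] [ 30  48 207]
side (289, 289) 141 [ 0.4167 -0.3359] [0.029 0.031] [ 99 157  99]
```

{"op": "carry_out", "data": {
  "dp": [
    [0,0,0.5],
    [0,0,0.5],
    [0,0,0.4],
    [0,0,0.2],
    [0,0,0.2],
    [0,0,0.15],
    [0,0,0.15],
    [0,0,0.1],
    [0,0,0.1],
    [0,0,0],
    [0,0,0]
  ],
  "roll": [0,0,0,0,0,0,0,0,0,0,0],
  "grip": [1,1,1,1,1,1,1,1,1,1,1]
}}

```text
t: 30.58
position: [0.5575, -0.0202, 0.1839]
tool_rot: [0.0, 0.689, 0.725, 0.0]
force: [-2.4, 1.0, 1.2]
width: 0.333
```

{"op": "carry_out", "data": {
  "dp": [
    [0,0,0],
    [0,0,0],
    [0,0,0],
    [0,0,-1.5],
    [0,0,-3],
    [0,0,-4],
    [-5,-0.8,0],
    [-5,-0.8,0],
    [-5,-0.8,0],
    [-5,-0.8,0],
    [-5,-0.8,0],
    [-5.2,-0.95,0],
    [0,0,0]
  ],
  "roll": [0,0,0,0,0,0,0,0,0,0,0,0,0],
  "grip": [0,0,0,0,0,0,0,0,0,0,0,0,0]
}}

```text
t: 32.2
position: [0.5228, -0.3278, 0.2693]
tool_rot: [0.001, 0.69, 0.723, -0.0]
force: [-0.3, 0.2, -0.7]
width: 1.003
```

```bash
cat >> h.py <<'E'
def onplate():
    for n in('scene','side'):
        c,p,d=look(n); W=w2b(cloud(c,d)); ok=((W[...,2]>.181)&(W[...,2]<.196)&(abs(W[...,0])<.09)&(abs(W[...,1])<.12)).astype(np.uint8)
        k,l,s,ce=cv2.connectedComponentsWithStats(ok)
        for i in range(1,k):
            if s[i,4]>25: w=W[l==i]; print(n,'placed b',s[i,4],np.round((w.min(0)+w.max(0))/2,4),np.round(w.max(0)-w.min(0),3))
E
python3 - <<'E'
from h import *
st(); caps(); onplate()
E
```

```text
t 32.2 b [ 0.     -0.2608  0.2693] w [ 0.5228 -0.3278  0.2693] yaw 2.68 F [-0.3  0.2 -0.7] wd 1.003
scene (130, 245) 124 [ 0.4197 -0.3354] [0.032 0.027] [102 149  95]
scene (156, 276) 150 [ 0.5259 -0.3255] [0.031 0.03 ] [101 148  93]
scene (218, 331) 181 [ 0.7106 -0.2841] [0.031 0.03 ] [153 136 226]
side (381, 239) 92 [ 0.7091 -0.2844] [0.029 0.029] [157 141 226]
side (328, 271) 122 [ 0.5224 -0.3255] [0.03  0.031] [105 166 103]
side (240, 288) 131 [ 0.3225 -0.2862] [0.029 0.029] [ 30  51 219]
side (289, 289) 139 [ 0.4169 -0.3345] [0.028 0.032] [108 169 108]
scene placed b 31 [0.0023 0.0849 0.1833] [0.026 0.012 0.004]
scene placed b 121 [0.0506 0.0455 0.1868] [0.031 0.028 0.01 ]
side placed b 60 [0.0484 0.0453 0.1852] [0.028 0.03  0.008]
```

{"op": "carry_out", "data": {
  "dp": [
    [0.2,0.1,4],
    [0,0,4],
    [0,0,3.3],
    [0,0,2],
    [0,0,0],
    [0,0,0],
    [0,0,0],
    [0,0,0],
    [0,0,0],
    [0,0,0],
    [0,0,-1],
    [0,0,-3],
    [0,0,-4],
    [0,0,-4],
    [0,0,0]
  ],
  "roll": [0,0,0,0,0,0,0,0,0,0,0,0,0,0,0],
  "grip": [0,0,0,0,0,1,1,1,1,1,1,1,1,1,1]
}}

```text
t: 34.28
position: [0.5258, -0.3233, 0.2588]
tool_rot: [0.004, 0.689, 0.725, 0.0]
force: [-0.1, 0.1, -3.1]
width: 0.333
```

{"op": "carry_out", "data": {
  "dp": [
    [2.5,0.6,0],
    [4.5,1.1,0],
    [4.5,1.1,0],
    [4.1,1.1,0],
    [2.5,0.6,0],
    [1.5,0.4,0],
    [0,0,0],
    [0,0,2.5],
    [0,0,2.5],
    [0,0,0],
    [0,0,0]
  ],
  "roll": [0,0,0,0,0,0,0,0,0,0,0],
  "grip": [1,1,1,1,1,1,1,1,1,1,1]
}}

```text
t: 35.65
position: [0.5635, -0.1249, 0.2059]
tool_rot: [0.001, 0.689, 0.725, 0.0]
force: [0.7, 0.2, -3.3]
width: 0.335
```

```bash
python3 - <<'E'
from h import *
st()
E
```

```text
t 35.65 b [ 0.0512 -0.0603  0.2059] w [ 0.5635 -0.1249  0.2059] yaw 2.9 F [ 0.7  0.2 -3.3] wd 0.335
```

{"op": "carry_out", "data": {
  "dp": [
    [0,0,0.5],
    [0,0,0.5],
    [0,0,0.4],
    [0,0,0.2],
    [0,0,0.2],
    [0,0,0.15],
    [0,0,0.15],
    [0,0,0.1],
    [0,0,0.1],
    [0,0,0],
    [0,0,0]
  ],
  "roll": [0,0,0,0,0,0,0,0,0,0,0],
  "grip": [1,1,1,1,1,1,1,1,1,1,1]
}}

```text
t: 37.02
position: [0.5633, -0.1241, 0.1827]
tool_rot: [0.0, 0.689, 0.725, -0.0]
force: [-0.9, 0.9, -0.2]
width: 0.332
```

{"op": "carry_out", "data": {
  "dp": [
    [0,0,0.1],
    [0,0,0],
    [0,0,0],
    [0,0,0],
    [0,0,0],
    [0,0,-1.5],
    [0,0,-3],
    [0,0,-4],
    [-4,-3.1,0],
    [-4,-3.1,0],
    [-4,-3.1,0],
    [-4,-3.1,0],
    [-4.3,-3.1,0],
    [0,0,0],
    [0,0,0]
  ],
  "roll": [0,0,0,0,0,0,0,0,0,0,0,0,0,0,0],
  "grip": [1,1,0,0,0,0,0,0,0,0,0,0,0,0,0]
}}

```text
t: 38.9
position: [0.4191, -0.3347, 0.267]
tool_rot: [0.0, 0.689, 0.725, 0.0]
force: [0.1, 0.4, 0.4]
width: 1.0
```

```bash
python3 - <<'E'
from h import *
st(); caps(); onplate()
E
```

```text
t 38.9 b [-0.1039 -0.2623  0.267 ] w [ 0.4191 -0.3347  0.267 ] yaw 2.91 F [0.1 0.4 0.4] wd 1.0
scene (134, 206) 54 [ 0.3233 -0.278 ] [0.029 0.016] [ 58  60 208]
scene (130, 245) 128 [ 0.4199 -0.3353] [0.03  0.027] [ 98 145  91]
scene (218, 331) 178 [ 0.7102 -0.2842] [0.03 0.03] [151 134 224]
side (381, 239) 99 [ 0.7076 -0.2851] [0.031 0.03 ] [159 143 228]
side (240, 288) 132 [ 0.3223 -0.2851] [0.028 0.031] [ 31  50 221]
side (289, 289) 136 [ 0.4178 -0.3372] [0.028 0.03 ] [111 171 109]
scene placed b 29 [0.0023 0.0839 0.1835] [0.026 0.014 0.005]
scene placed b 125 [0.0506 0.0456 0.1868] [0.03  0.031 0.011]
scene placed b 137 [ 0.0524 -0.0608  0.1861] [0.029 0.029 0.01 ]
```

{"op": "carry_out", "data": {
  "dp": [
    [-0.1,0,4],
    [0,0,4],
    [0,0,3.1],
    [0,0,2],
    [0,0,0],
    [0,0,0],
    [0,0,0],
    [0,0,0],
    [0,0,0],
    [0,0,0],
    [0,0,-1],
    [0,0,-3],
    [0,0,-4],
    [0,0,-4],
    [0,0,0]
  ],
  "roll": [0,0,0,0,0,0,0,0,0,0,0,0,0,0,0],
  "grip": [0,0,0,0,0,1,1,1,1,1,1,1,1,1,1]
}}

```text
t: 40.98
position: [0.4201, -0.3369, 0.2587]
tool_rot: [0.004, 0.689, 0.725, -0.0]
force: [0.6, -0.3, -3.6]
width: 0.335
```

{"op": "carry_out", "data": {
  "dp": [
    [2.5,0.7,0],
    [4.5,1.2,0],
    [4.5,1.2,0],
    [4.5,1.2,0],
    [2.5,0.7,0],
    [1.6,0.4,0],
    [0,0,0],
    [0,0,2.5],
    [0,0,2.5],
    [0,0,0],
    [0,0,0]
  ],
  "roll": [0,0,0,0,0,0,0,0,0,0,0],
  "grip": [1,1,1,1,1,1,1,1,1,1,1]
}}

```text
t: 42.35
position: [0.4628, -0.1332, 0.206]
tool_rot: [0.001, 0.689, 0.725, 0.0]
force: [-0.1, 0.5, -3.3]
width: 0.331
```

```bash
python3 - <<'E'
from h import *
st()
E
```

```text
t 42.35 b [-0.0498 -0.0633  0.206 ] w [ 0.4628 -0.1332  0.206 ] yaw 2.89 F [-0.1  0.5 -3.3] wd 0.331
```

{"op": "carry_out", "data": {
  "dp": [
    [0,0,0.5],
    [0,0,0.5],
    [0,0,0.4],
    [0,0,0.2],
    [0,0,0.2],
    [0,0,0.15],
    [0,0,0.15],
    [0,0,0.1],
    [0,0,0.1],
    [0,0,0.05],
    [0,0,0],
    [0,0,0]
  ],
  "roll": [0,0,0,0,0,0,0,0,0,0,0,0],
  "grip": [1,1,1,1,1,1,1,1,1,1,1,1]
}}

```text
t: 43.85
position: [0.4626, -0.1324, 0.1825]
tool_rot: [0.0, 0.689, 0.725, -0.0]
force: [-1.7, -0.3, 3.4]
width: 0.335
```

Contact felt; release, withdraw upward and to the −y side for a final look.

{"op": "carry_out", "data": {
  "dp": [
    [0,0,0],
    [0,0,0],
    [0,0,0],
    [0,0,-1.5],
    [0,0,-3],
    [0,0,-5],
    [0,0,-5],
    [0,0,0],
    [0,0,0],
    [0,0,0],
    [0,0,0]
  ],
  "roll": [0,0,0,0,0,0,0,0,0,0,0],
  "grip": [0,0,0,0,0,0,0,0,0,0,0]
}}

```text
t: 45.22
position: [0.462, -0.132, 0.3252]
tool_rot: [-0.001, 0.689, 0.725, -0.0]
force: [-0.6, 0.4, -0.2]
width: 1.002
```

```bash
python3 - <<'E'
from h import *
st(); caps(); onplate()
c,p,d=look('side','f1.png'); W=w2b(cloud(c,d)).reshape(-1,3)
m=W[(abs(W[:,0])<.025)&(W[:,1]>.05)&(W[:,1]<.12)&(W[:,2]>.16)&(W[:,2]<.2)]
print('grip',np.round(np.percentile(m,[2,50,98],axis=0),4).tolist())
c,q,d=look('scene','f2.png')
cv2.imwrite('pics/f.png',np.hstack([cv2.resize(p[150:360,180:440],(390,315)),cv2.resize(q[170:380,90:350],(390,315))]))
E
```

```text
t 45.23 b [-0.0506 -0.0621  0.3252] w [ 0.462  -0.132   0.3252] yaw 2.95 F [-0.6  0.4 -0.2] wd 1.002
scene (132, 207) 106 [ 0.3237 -0.284 ] [0.03  0.027] [ 51  51 186]
scene (218, 330) 176 [ 0.7104 -0.2839] [0.03 0.03] [156 138 228]
side (381, 239) 95 [ 0.7083 -0.2844] [0.03 0.03] [145 130 214]
side (240, 288) 134 [ 0.3225 -0.2864] [0.029 0.031] [ 27  47 207]
scene placed b 30 [0.0025 0.085  0.1829] [0.026 0.013 0.004]
scene placed b 125 [-0.0501 -0.0612  0.1862] [0.033 0.03  0.01 ]
scene placed b 125 [0.0515 0.0472 0.1856] [0.03  0.03  0.009]
scene placed b 140 [ 0.0516 -0.0614  0.1866] [0.031 0.03  0.011]
side placed b 64 [0.0478 0.0442 0.1854] [0.028 0.031 0.009]
side placed b 74 [ 0.0471 -0.0643  0.185 ] [0.029 0.029 0.008]
side placed b 83 [-0.0529 -0.0637  0.1854] [0.027 0.03  0.009]
grip [[-0.014, 0.073, 0.1671], [-0.0026, 0.0783, 0.177], [0.0108, 0.089, 0.1836]]
```

View pics/f.png

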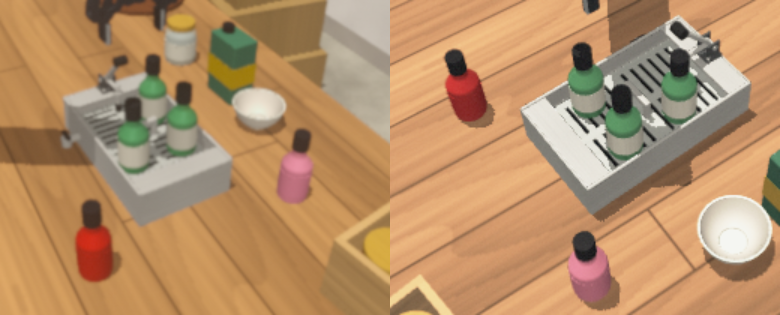

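Three green bottles stand upright on the plate, the clamp is shut, and the red and pink look-alikes are where they started.

```bash
python3 -c "
from bench import manip; print(manip.close_job())"
```

```text
the job is handed in; nothing more can be done
None
```

The job is handed in, at about 45 s of the 210 s. I opened the clamp to its stop, tilted the drip plate in under the +y lip and settled it flat. I then shut the clamp and set all three green bottles down on the plate; only three were present.

What the last checks showed:
- **Plate:** after the clamp was first closed it was flat on the ledges, top at about 46 mm everywhere I measured. Its handle had read within about 3 mm of the basin centre just before that. I did not measure the plate again after the bottles went on.
- **Clamp:** my first closing left it slightly open, by roughly 0.05–0.1 rad. I gripped it again and pressed until it stopped hard. After that the cameras put it at about 0 rad, and the final look agreed within about 2 mm. All of this was before the first bottle was placed.
- **Clamp when open:** the side and scene cameras read the open angle as about 2.20 rad rather than 2.25. Pressing it further, after the plate was in, met firm resistance, so I take it to have been at the stop.
- **Bottles:** all three stand upright, with cap tops at about 0.19 m. In the basin they are at about (50, 46), (50, -62) and (-51, -62) mm.
- **Left alone:** the red and pink look-alikes did not move. The bowl, oil tin and olive jar look untouched in the pictures, though I did not measure them again.

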